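# Pull the saw's worn relay

## Robot

A 6-joint arm with a two-finger parallel gripper is mounted at the origin on the work surface. World frame = base frame: x ahead of the robot, y to its left, z up, the work surface at z = 0. Lengths are in mm, angles in degrees, forces in N, time in s.
With the tool pointing down it reaches from about 325 to 900 mm from the base axis. Payload 6.1 kg.
Tool frame: the origin (TCP) lies midway between the tips of the shut fingers; the grasp point (between the pads) lies 19 mm behind it; z points along the fingers, y is the line along which they close (so a half turn about z gives the same grasp; the last joint's range is limited). The gripper opens to 87 mm and grips with 3 to 60 N. Pads are 19 mm wide; open, the fingers measure 117 mm over their backs; the gripper's body (75 mm by 190 mm) begins 51 mm behind the grasp point.
Start: joints at [-77.985, 12.628, 87.462, -0, 79.91, -7.225], TCP at [205.945, -590.086, 188.438] pointing down, gripper open.
Joint ranges: [-170.65, 170.65], [-52.31, 119.04], [5.05, 147.46], [-71.25, 251.25], [11.57, 151.72], [-153.62, 153.62]. Speed limits (degrees/s): [147.25, 147.25, 172.46, 180, 180, 180].

## Interface

Orientations are given as [roll, pitch, yaw] about the fixed x, y, z axes, in that order (R = Rz(yaw) Ry(pitch) Rx(roll)).
In Python, from station import sensors, viewer, order gives the robot as it stands.
- The arm moves only by the tool play_rows, never from a script. Its argument "deltas" is a list of rows, each an object with "linear": the shift along the tool's x, y, z scaled (see below), a list of three; "twist": the turn, a rotation vector about the tool's x, y, z scaled (see below), a list of three; "grip": the gripper command: -1 is shut, 1 is fully open, values between are in proportion. In form: [{"linear": [tx, ty, tz], "twist": [ax, ay, az], "grip": grip}, ...]. A call has 1 to 20 rows; each row is the pose to reach, as a shift and turn from the pose commanded when the call began, along the tool's axes at that moment, turning the shorter way round; what a row does not reach only later rows make up. The controller multiplies each number of a shift by 20 cm and each number of a turn by 360 degrees. A row lasts 1/10 s, in which the tool goes at most 50 mm and 8.59 degrees, less where a joint would pass 70% of its speed; a pose out of reach is approached as far as the arm can. A call with a number of a shift or a turn outside -1 to 1 is refused whole. A call with a gripper value outside its range is refused whole. The fingers move at their own pace and stop on an object; "force" is the grip in N (left out, the last holds). Time passes only in rows, so rows that repeat a pose let the fingers close. It gives the time, the measured TCP pose, the force, the opening and the grip force at its end, in the units of the state.
- sensors.get_state(): the state, without advancing time (a new reading comes with each control period).
- viewer.read_camera(name): name is "scene" or "top"; returns the picture (480x640x3 uint8, red, green, blue); there is no depth.
- viewer.calibration(name): a dict with "camera_matrix" (3x3 intrinsics, pixels), "world_from_camera" (4x4, takes a point from camera to world coordinates). Camera axes: x right, y up, looking along -z (the intrinsics and any distortion apply to the point x, -y, -z); pixel columns grow to the right and rows downward; lengths in mm; the calibration is good to about 2 mm. A picture is of the moment at which its call begins. calibration takes no time and is no camera call.
- order.finish_job(): hands the job in; it is judged then, once.
The state is a dict: "clock": time; "q": joint angles; "qd": joint speeds; "tau": joint torques, N m; "eef_pos": TCP position; "tool_rot": TCP orientation; "force": force on the tool from outside, world axes, zero at the start; "wrist_torque": the same for the moment, N m; "width": opening from 0.0 (shut) to 1.0 (fully open); "finger_force": force on a finger pad.
Only numpy, scipy, OpenCV 4.12 (cv2) and the standard library are available. Lean on these libraries where they do the work, as an engineer would, in place of code of your own. Each camera call takes 0.05 s, during which the arm holds its last target. There are 200 camera calls.

## Task

On the control plate of the cold saw, first throw the isolator lever fully over, away from the side it leans to now. Then free the tall clear-covered relay from its socket by rocking it gently to and fro (never leaning it more than about 15 degrees while its pins are in the socket, and never pulling so hard that the socket rises off its rail), and stand it upright on its pins in the empty half of the steel tray. Leave the contactor in the tray where it is, leave the isolator thrown, and let go of everything.

Things in the scene. Friction and masses are not known exactly. Their poses are not given: they have to be found in the camera images.
- panel: Fixed grey-painted plate 200 x 260 x 8 mm, a steel rail along its y. Origin: centre of its underside; x across the rail, z up. Isolator: pivot axis along y through (0, 80, 36) mm. Socket at y = -50 mm. Black blocks 60 x 24 mm at y = 8 and y = -106 mm, tops at z = 46 mm. Terminal strips 22 x 200 mm at x = -80 and +80 mm, tops at z = 28 mm.
- isolator (a joint): Angle of the isolator's toggle lever, rad: starts near 0 (leaning 0.5 rad from upright towards the panel's -x), 1.0 is fully over (leaning 0.5 rad towards +x). It stays where it is left and takes about 1 N at the tip.
- isolator_tip (a point): Centre of the black ball, 26 mm across, at the end of the isolator's steel lever (10 mm thick), 70 mm from its pivot. The grey block under the lever is 70 x 50 mm, its top at z = 39 mm above the panel's underside.
- socket (a joint): How far the relay socket has been lifted off the rail, m: 0 seated. Spring clips hold it down with about 11 N; pulled harder it rises up to 12 mm, let go it drops back. More than 4 mm is too much.
- socket_top (a point): Centre of the top of the black relay socket (56 x 48 mm), where the relay's underside rests; 40 mm above the panel's underside, axes as the panel's. Sprung contacts clamp each pair of pins (x = +15, x = -15) by friction, 12 to 17 N a pair. A straight pull lifts the socket instead; leaning the relay about its y axis slides one pair up while the other stays, so it climbs by turns.
- relay: Relay, 60 to 130 g: black base 40 (x) x 30 (y) x 12 mm, on it a clear cover 38 x 30 mm with a copper coil inside, top 65 mm above the origin. Origin: centre of the base's underside; axes as the panel's at the start, z up. Below it stand four flat brass pins 10 mm long, 6 (x) x 3 (y) mm, at x = +-15, y = +-8 mm.
- pin_tips (a point): Centre between the lower ends of the relay's four pins, 10 mm below the relay's origin. The pins have 4 to 5 mm of free room in x on each side within the socket.
- tray: Open steel tray 140 (x) x 240 (y) x 30 mm, fixed, walls and floor 4 mm, divided in two by a wall across the middle (along its x). Origin: centre of its underside. Centre of the empty half: x = 0, y = -59 mm, floor at z = 4 mm; the other half (y = +59 mm) holds the old contactor.
- contactor: Old contactor, grey and black block 62 x 45 x 52 mm standing in the tray's other half; origin: centre of its underside. Leave it alone.
There are look-alikes about, which are no part of the job. What is meant by the relay is not blue, and is the smaller of those in its own colour.

How it is judged:
By the outcome, as a careful person would: the job done as asked, in the order asked, and still so for the second after the job is handed in, with the robot touching nothing.
It also fails if it takes over 48 s, if anything falls off the work surface, if the arm or the gripper's body presses on something with over 40 N, if the wrist force passes 120 N, or if a joint passes its speed limit or range.

## Working session

There is one attempt and no reset: what is moved stays moved. The work goes in short steps, Python scripts to look and compute and a tool call to move; the robot and the scene stay as the last step left them, time stands still between calls to the robot, and variables do not carry over. Pictures are saved under pics/ and viewed, at most 10 in all, crops included, and the job is handed in when it is done.

Besides the shell and the picture viewer there is one more tool, called by a JSON object that holds its "api" and its "payload". play_rows: Moves the arm, as the interface text tells. Its arguments: {"type":"object","properties":{"deltas":{"type":"array","items":{"type":"object","properties":{"linear":{"type":"array","items":{"type":"number"}},"twist":{"type":"array","items":{"type":"number"}},"grip":{"type":"number"}}}},"force":{"type":"number"}},"required":["deltas"]}

```bash
ls; mkdir -p pics
python3 - <<'E'
from station import sensors, viewer
import cv2
for n in ("scene","top"):
    cv2.imwrite(f"pics/{n}0.png",viewer.read_camera(n)[:,:,::-1]); c=viewer.calibration(n); print(n,c)
print(sensors.get_state())
E
```

```text
pics
scene {'camera_matrix': array([[596.61588796,   0.        , 318.61319392],
       [  0.        , 596.61588796, 252.00485571],
       [  0.        ,   0.        ,   1.        ]]), 'world_from_camera': array([[ 2.59248873e-01, -5.87342433e-01,  7.66693477e-01,
         1.41398952e+03],
       [ 9.65755502e-01,  1.66124685e-01, -1.99296007e-01,
        -2.17309785e+02],
       [-1.03117107e-02,  7.92105710e-01,  6.10296824e-01,
         7.51468587e+02],
       [ 0.00000000e+00,  0.00000000e+00,  0.00000000e+00,
         1.00000000e+00]])}
top {'camera_matrix': array([[445.2753712 ,   0.        , 324.38979852],
       [  0.        , 445.2753712 , 229.85210171],
       [  0.        ,   0.        ,   1.        ]]), 'world_from_camera': array([[-2.17899358e-02,  9.96858008e-01, -7.61532107e-02,
         5.00310236e+02],
       [-9.99626876e-01, -2.29786273e-02, -1.47679022e-02,
         1.65939655e+01],
       [-1.64713979e-02,  7.58030045e-02,  9.96986759e-01,
         8.03298075e+02],
       [ 0.00000000e+00,  0.00000000e+00,  0.00000000e+00,
         1.00000000e+00]])}
{'clock': 0.1, 'q': array([-7.79852474e+01,  1.26723842e+01,  8.75199575e+01, -1.49755146e-03,
        7.99111823e+01, -7.22402169e+00]), 'qd': array([ 0.03625488, -0.14030502, -0.04847807,  0.11219253,  0.09863188,
        0.03816738]), 'tau': array([ 1.51870558e-03, -4.95945311e+01, -3.88519406e+01,  7.01382780e-02,
        5.14466618e-02, -4.67505868e-05]), 'eef_pos': array([ 205.80498714, -589.47078714,  187.42184991]), 'tool_rot': array([-1.79897112e+02, -1.15558305e-02,  1.92390276e+01]), 'force': array([-0.44476531, -0.54391119,  0.39848758]), 'wrist_torque': array([0.00287662, 0.05339008, 0.03773015]), 'finger_force': 0.0, 'width': 0.9972959534709361}
```

View pics/scene0.png

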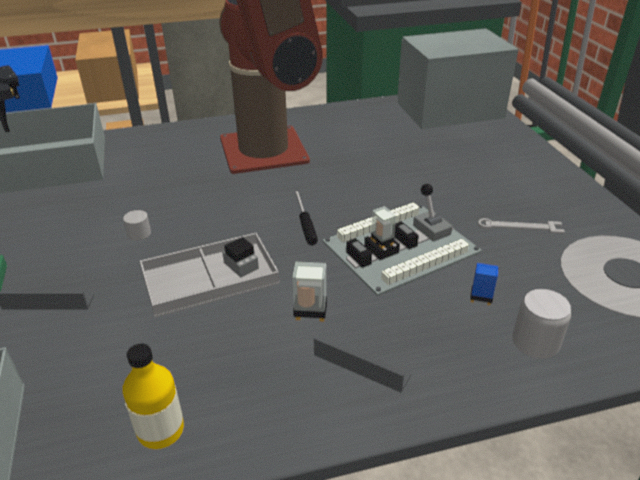

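View pics/top0.png

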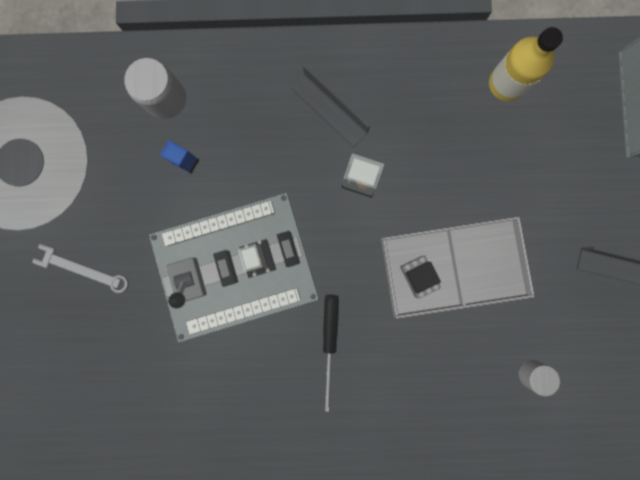

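Possible relays are the clear one in the socket at scene (384,225) / top (250,260), a larger clear one loose at scene (310,290) / top (363,173), and a blue one at scene (485,282) / top (178,155). The relay I want is the smaller clear one, in the socket. The lever ball is at top (177,299), and the tray's empty half is the right one in the top view. I'll check this in close crops.

Run:
```python
import cv2
t=cv2.imread("pics/top0.png"); s=cv2.imread("pics/scene0.png")
def crop(im,x,y,w,h,k): return cv2.resize(im[y:y+h,x:x+w],None,fx=k,fy=k,interpolation=cv2.INTER_CUBIC)
cv2.imwrite("pics/c_panel_top.png",crop(t,145,190,180,150,4)*1)
cv2.imwrite("pics/c_panel_scene.png",crop(s,320,175,165,120,4.8))
cv2.imwrite("pics/c_tray_top.png",crop(t,375,210,165,115,4.5))
```

```text
(no output)
```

View pics/c_panel_top.png

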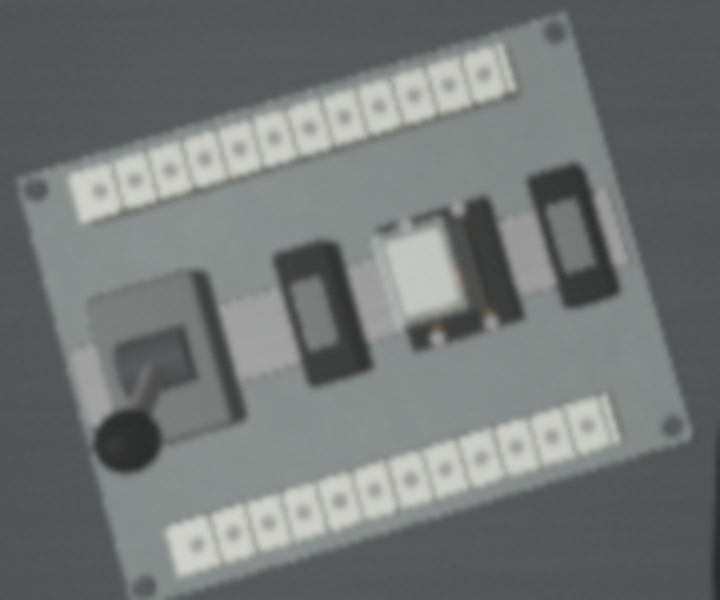

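View pics/c_panel_scene.png

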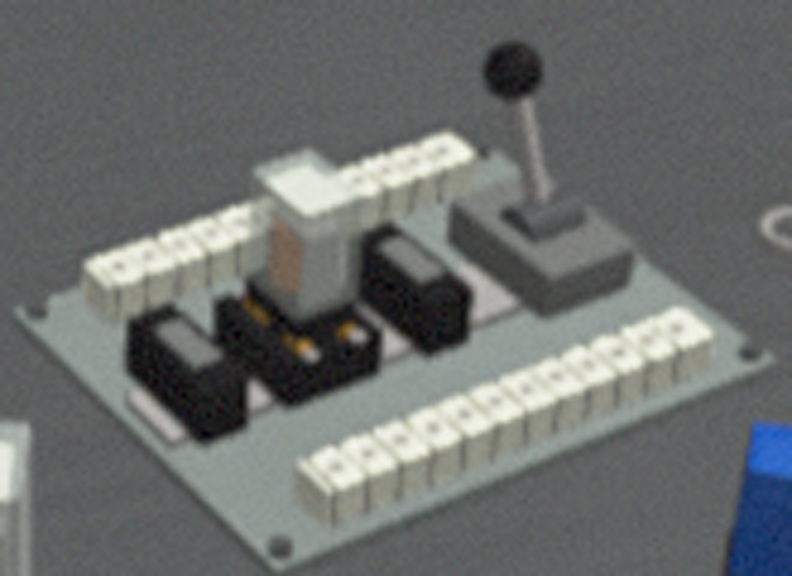

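View pics/c_tray_top.png

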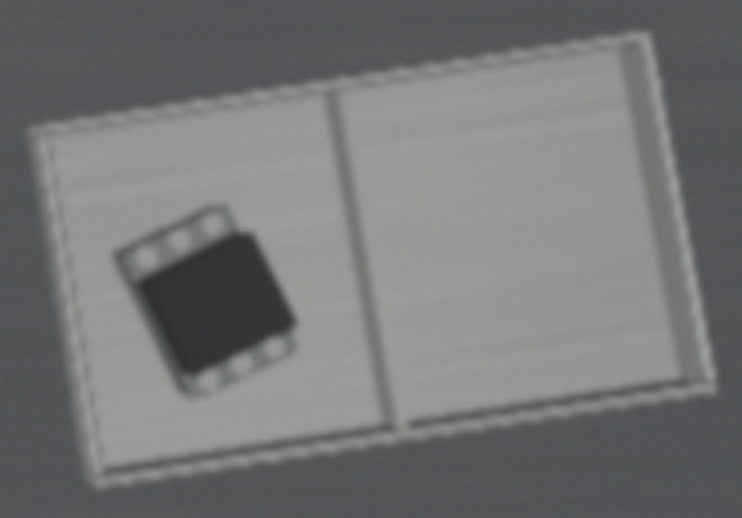

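```bash
cat > h.py <<'E'
import numpy as np
from station import viewer
from scipy.optimize import least_squares
C={n:viewer.calibration(n) for n in("scene","top")}
def proj(n,P):
    P=np.atleast_2d(P).astype(float); T=np.linalg.inv(C[n]["world_from_camera"])
    c=P@T[:3,:3].T+T[:3,3]; v=np.c_[c[:,0],-c[:,1],-c[:,2]]@C[n]["camera_matrix"].T
    return v[:,:2]/v[:,2:]
def tri(px):
    f=lambda X:np.concatenate([proj(n,X)[0]-px[n] for n in px])
    r=least_squares(f,[500,0,50]); return r.x, r.fun
def W(p,L):
    c,s=np.cos(p[2]),np.sin(p[2]); L=np.atleast_2d(L).astype(float)
    return np.c_[p[0]+c*L[:,0]-s*L[:,1],p[1]+s*L[:,0]+c*L[:,1],L[:,2]]
def fit(obs,p0):
    f=lambda p:np.concatenate([(proj(n,W(p,L))-px).ravel() for n,L,px in obs])
    r=least_squares(f,p0); return r.x,r.fun.reshape(-1,2)
def un(c,k,o): return (np.array(c)+.5)/k-.5+np.array(o)
E
python3 - <<'E'
from h import *
np.set_printoptions(precision=1,suppress=True)
L=[[100,130,8],[100,-130,8],[-100,-130,8],[-100,130,8]]
top=un([[16,180],[568,12],[692,437],[132,607]],4,(145,190))
sc=un([[775,355],[280,570],[15,312]],4.8,(320,175))
o1=("top",L,top);o2=("scene",L[:3],sc)
for o in ([o1],[o2],[o1,o2]):
    p,r=fit(o,[500,200,.2]); print(p[:2],np.degrees(p[2]),r.ravel())
print("ball",tri({"top":un((128,440),4,(145,190)),"scene":un((513,70),4.8,(320,175))}))
print("ball pred start/end",W(p,[[-70*np.sin(.5),80,36+70*np.cos(.5)],[70*np.sin(.5),80,36+70*np.cos(.5)]]))
R=W(p,[[0,-50,105],[0,-50,40],[0,0,0]]);print("relay top, socket",R, "topcrop",(proj("top",R)-[145,190])*4,"scenecrop",(proj("scene",R)-[320,175])*4.8)
L=[[70,120,30],[70,-120,30],[-70,-120,30],[-70,120,30]]
tt=un([[30,128],[650,33],[716,392],[97,488]],4.5,(375,210))
sc=np.array([[152,310],[140,268],[268,235],[278,270]])
for o in ([("top",L,tt)],[("top",L,tt),("scene",L[:0]+[L[1],L[2],L[3],L[0]],np.array([[152,310],[140,268],[268,235],[278,270]]))]):
    p,r=fit(o,[500,-200,.2]); print("tray",p[:2],np.degrees(p[2]),r.ravel(),"empty",W(p,[0,-59,4]))
E
```

```text
[499.5 193.9] 15.551232007889112 [-0.4 -0.7 -0.2 -0.4  0.7  0.4 -0.1  0.6]
[500.1 196.6] 16.21926600181327 [ 0.4  0.1  0.1 -0.1 -0.6 -0.1]
[499.9 195. ] 15.80014992977269 [-1.1 -0.5 -1.1 -0.8  0.2 -0.2 -0.4  0.6 -0.3  0.5 -1.3 -0.1 -1.3 -0.4]
ball (array([449.5, 263.5,  98.8]), array([-0.7, -0.2, -1. ,  0.2]))
ball pred start/end [[445.8 262.8  97.4]
 [510.4 281.1  97.4]]
relay top, socket [[513.5 146.9 105. ]
 [513.5 146.9  40. ]
 [499.9 195.    0. ]] topcrop [[414.4 268.3]
 [442.6 270.6]
 [351.6 304.3]] scenecrop [[302.4 178.4]
 [293.8 307.9]
 [383.  346.3]]
tray [ 489.7 -199.7] 7.618267762575535 [ 0.6 -0.2 -0.3 -0.5  0.5  0.2 -0.8  0.5] empty [[ 497.5 -258.2    4. ]]
tray [ 493.1 -197.4] 7.3808540990726526 [ -0.7  -2.5  -1.5  -2.2  -1.2  -1.5  -2.5  -1.8   0.4  -4.5  -0.3  -7.4
 -11.   -2.7   1.5   1.9] empty [[ 500.7 -255.9    4. ]]
```

Top crop: panel corners are at (16,180), (568,12), (692,437) and (130,605), and the ball at (128,440). The clear, copper-coil relay sits in its socket at (425,270). Scene crop: the same relay is at (300,230) and the ball at (513,70). Tray crop: rim corners are (30,128), (650,33), (716,392) and (97,488), and the contactor is in the left half, so the right half is empty.

The fits agree with the known heights to about 2–3 mm. The panel is at (499.8, 195) with yaw 15.7°, and the centre of the tray's empty half is (497.5, −258) with yaw 7.6°.

Next I turn the tool so its x is panel y and its y is panel x, then travel over.

{"api": "play_rows", "payload": {"deltas": [{"linear": [0.12,-0.1,0],"twist": [0,0,-0.02],"grip": -1},{"linear": [0.3,-0.26,0],"twist": [0,0,-0.04],"grip": -1},{"linear": [0.48,-0.42,0],"twist": [0,0,-0.06],"grip": -1},{"linear": [0.65,-0.56,0],"twist": [0,0,-0.08],"grip": -1},{"linear": [0.8,-0.7,0],"twist": [0,0,-0.1],"grip": -1},{"linear": [0.91,-0.79,0],"twist": [0,0,-0.12],"grip": -1},{"linear": [0.91,-0.79,0],"twist": [0,0,-0.14],"grip": -1},{"linear": [0.91,-0.79,0],"twist": [0,0,-0.16],"grip": -1},{"linear": [0.91,-0.79,0],"twist": [0,0,-0.18],"grip": -1},{"linear": [0.91,-0.79,0],"twist": [0,0,-0.2],"grip": -1},{"linear": [0.91,-0.79,0],"twist": [0,0,-0.22],"grip": -1},{"linear": [0.91,-0.79,0],"twist": [0,0,-0.24],"grip": -1}], "force": 40}}

```text
clock: 1.3
eef_pos: [325.5, -380.6, 188.0]
tool_rot: [-180.0, -0.0, 105.9]
force: [-0.9, 0.2, 0.0]
width: 0.036
finger_force: 0.0
```

{"api": "play_rows", "payload": {"deltas": [{"linear": [0.15,0.12,0],"twist": [0,0,0],"grip": -1},{"linear": [0.34,0.27,0],"twist": [0,0,0],"grip": -1},{"linear": [0.53,0.42,0],"twist": [0,0,0],"grip": -1},{"linear": [0.72,0.57,0],"twist": [0,0,0],"grip": -1},{"linear": [0.9,0.72,0],"twist": [0,0,0],"grip": -1},{"linear": [1,0.8,0],"twist": [0,0,0],"grip": -1}]}}

```text
clock: 1.9
eef_pos: [426.4, -142.1, 188.2]
tool_rot: [180.0, -0.1, 105.8]
force: [0.7, -0.3, -0.1]
width: 0.004
finger_force: 0.0
```

{"api": "play_rows", "payload": {"deltas": [{"linear": [0.2,0.04,0],"twist": [0,0,0],"grip": -1},{"linear": [0.42,0.08,0],"twist": [0,0,0],"grip": -1},{"linear": [0.64,0.13,0],"twist": [0,0,0],"grip": -1},{"linear": [0.86,0.17,0],"twist": [0,0,0],"grip": -1},{"linear": [1,0.2,0],"twist": [0,0,0],"grip": -1}]}}

```text
clock: 2.4
eef_pos: [409.5, 60.8, 188.2]
tool_rot: [-180.0, -0.0, 105.7]
force: [-0.5, 0.0, -0.1]
width: 0.004
finger_force: 0.0
```

{"api": "play_rows", "payload": {"deltas": [{"linear": [0.2,0.04,0.05],"twist": [0,0,0],"grip": -1},{"linear": [0.4,0.08,0.15],"twist": [0,0,0],"grip": -1},{"linear": [0.6,0.12,0.25],"twist": [0,0,0],"grip": -1},{"linear": [0.78,0.16,0.36],"twist": [0,0,0],"grip": -1},{"linear": [0.89,0.19,0.45],"twist": [0,0,0],"grip": -1},{"linear": [0.92,0.19,0.5],"twist": [0,0,0],"grip": -1},{"linear": [0.925,0.19,0.515],"twist": [0,0,0],"grip": -1},{"linear": [0.925,0.19,0.515],"twist": [0,0,0],"grip": -1}]}}

```text
clock: 3.2
eef_pos: [397.0, 245.7, 85.2]
tool_rot: [-179.9, 0.0, 105.6]
force: [0.0, 1.1, 0.9]
width: 0.008
finger_force: 0.0
```

```bash
cat >> h.py <<'E'
from station import sensors
PP=np.array([499.8,195.,np.radians(15.7)])
def st():
    s=sensors.get_state(); e=s["eef_pos"]; c,n=np.cos(PP[2]),np.sin(PP[2]); d=e[:2]-PP[:2]
    print("t",s["clock"],"panel xyz",np.round([c*d[0]+n*d[1],-n*d[0]+c*d[1],e[2]],1),"rot",np.round(s["tool_rot"],1),
      "F panel",np.round([c*s["force"][0]+n*s["force"][1],-n*s["force"][0]+c*s["force"][1],s["force"][2]],1),"w",round(87*s["width"],1),"ff",s["finger_force"])
E
python3 -c "from h import *;st()"
```

```text
t 3.2 panel xyz [-85.3  76.7  85.2] rot [-179.9    0.   105.6] F panel [0.3 1.  0.9] w 0.7 ff 0.0
```

{"api": "play_rows", "payload": {"deltas": [{"linear": [0.015,0.05,0],"twist": [0,0,0],"grip": -1},{"linear": [0.015,0.1,0],"twist": [0,0,0],"grip": -1},{"linear": [0.015,0.15,0],"twist": [0,0,0],"grip": -1},{"linear": [0.015,0.2,0],"twist": [0,0,0],"grip": -1},{"linear": [0.015,0.25,0],"twist": [0,0,0],"grip": -1},{"linear": [0.015,0.3,0],"twist": [0,0,0],"grip": -1},{"linear": [0.015,0.35,0],"twist": [0,0,0],"grip": -1},{"linear": [0.015,0.4,0],"twist": [0,0,0],"grip": -1},{"linear": [0.015,0.43,0],"twist": [0,0,0],"grip": -1},{"linear": [0.015,0.45,0],"twist": [0,0,0],"grip": -1},{"linear": [0.015,0.45,0],"twist": [0,0,0],"grip": -1}]}}

```text
clock: 4.3
eef_pos: [483.4, 273.8, 85.4]
tool_rot: [-180.0, 0.0, 105.6]
force: [-0.2, 0.3, -0.5]
width: 0.004
finger_force: 0.0
```

```bash
python3 -c "
from h import *;st()
import cv2
cv2.imwrite('pics/lev_s.png',cv2.resize(viewer.read_camera('scene')[130:300,320:520,::-1],None,fx=3.5,fy=3.5,interpolation=cv2.INTER_CUBIC))
for x in (-33.6,33.6): print((proj('scene',W(PP,[x,80,97.4]))-[320,130])*3.5)"
```

```text
t 4.3 panel xyz [ 5.5 80.3 85.4] rot [-180.     0.   105.6] F panel [-0.2  0.3 -0.5] w 0.4 ff 0.0
[[365.67777685 207.02101529]]
[[440.16379952 259.84205238]]
```

View pics/lev_s.png

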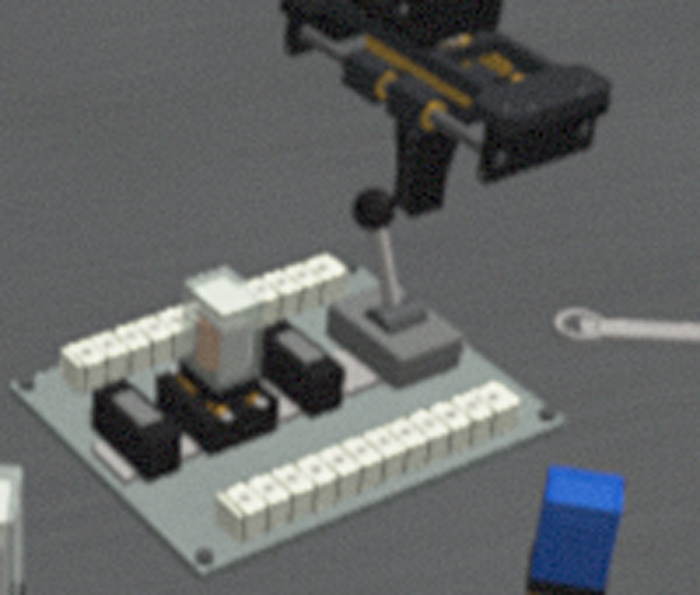

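The crop shows the lever still over at its starting side, with the ball at (373,208) and the fingertips at about (420,205), beside it. I'll find out where the tip really is.

```bash
python3 -c "
from h import *;st()
import cv2
t=viewer.read_camera('top')[:,:,::-1].copy();s=viewer.read_camera('scene')[:,:,::-1].copy()
cv2.imwrite('pics/t1.png',t);cv2.imwrite('pics/s1.png',s)
e=sensors.get_state()['eef_pos']; print('tcp px',proj('top',e),proj('scene',e),'crop',(proj('scene',e)-[320,130])*3.5)
a=cv2.resize(t[190:340,130:290],None,fx=2.5,fy=2.5);b=cv2.resize(s[130:280,360:520],None,fx=2.5,fy=2.5)
cv2.imwrite('pics/ab.png',np.hstack([a,b]))"
```

```text
t 4.35 panel xyz [ 5.1 80.3 85.3] rot [-180.     0.   105.6] F panel [-0.2  0.1 -0.4] w 0.4 ff 0.0
tcp px [[172.6552272  278.15939014]] [[435.92531341 202.59174439]] crop [[405.73859693 254.07110537]]
```

View pics/ab.png

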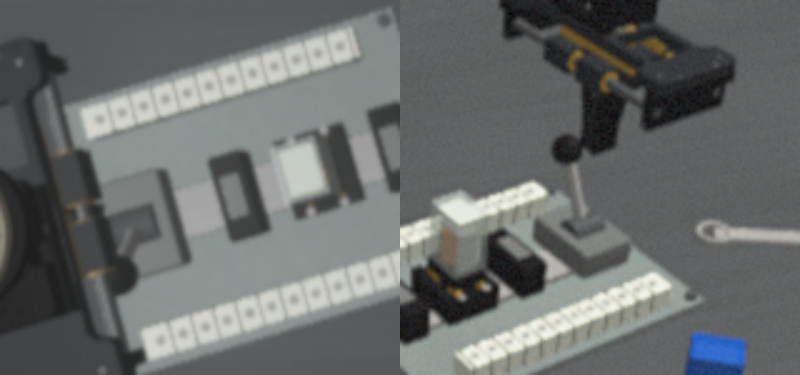

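```bash
python3 -c "
from h import *
import cv2
t=cv2.imread('pics/t1.png');s=cv2.imread('pics/s1.png')
e=sensors.get_state()['eef_pos']
def cr(n,im,x,y,k=4,w=100,h=150):
    a=cv2.resize(im[y:y+h,x:x+w],None,fx=k,fy=k,interpolation=cv2.INTER_CUBIC); a=np.clip(a.astype(float)*1.8,0,255).astype(np.uint8)
    for dz,c in ((0,(0,0,255)),(19,(0,255,0)),(70,(255,0,0))):
        p=(proj(n,e+[0,0,dz])[0]-[x,y]+.5)*k; cv2.circle(a,tuple(int(v) for v in p),4,c,-1)
    return a
cv2.imwrite('pics/dbg.png',np.hstack([cr('top',t,130,200),cr('scene',s,400,110)]))"
```

```text
(no output)
```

View pics/dbg.png

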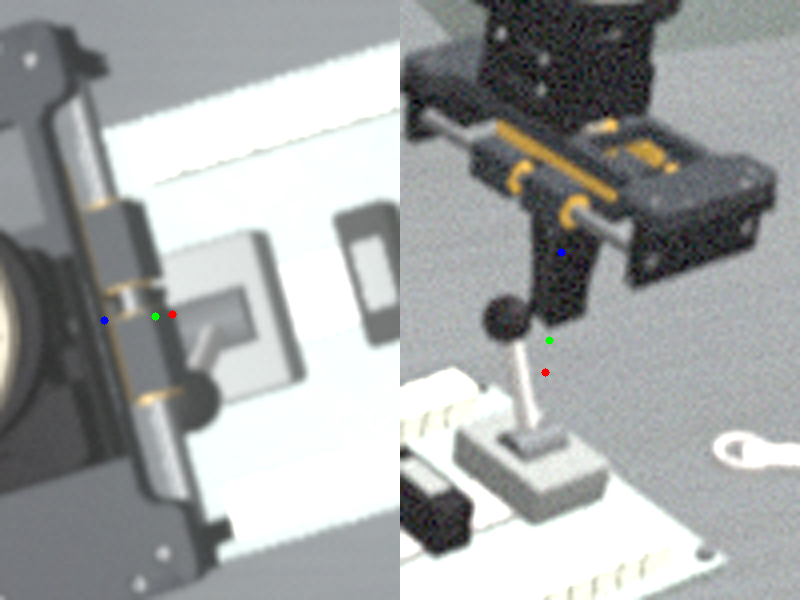

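The magnified view shows the gripper isn't where the TCP projects. The tip appears at about (560,325) in the scene half, against a predicted (545,372), and it is hidden in the top half. I'll triangulate matching gripper features to measure the real offset.

```bash
python3 -c "
from h import *
np.set_printoptions(precision=1,suppress=True)
st(); s=sensors.get_state(); print(s['q'])
c,n=np.cos(PP[2]),np.sin(PP[2]); R=np.array([[c,n],[-n,c]])
for nm,a,b in (('screw+x',(30,60),(655,190)),('ring+x',(110,203),(575,210)),('ring-x',(150,398),(520,178)),('ball',(195,400),(506,318))):
    x,r=tri({'top':np.array(a)/4-.4+[130,200],'scene':(np.array(b)-[400,0])/4-.4+[400,110]})
    print(nm,'panel',R@(x[:2]-PP[:2]),x[2],'res',r)
# tip: scene pixel (557,320) at several z -> panel xy
from scipy.optimize import fsolve
px=(np.array([557,320])-[400,0])/4-.4+[400,110]
for z in (85,95,105,115,125):
    q=fsolve(lambda v:proj('scene',W(PP,[v[0],v[1],z]))[0]-px,[0,80]); print(z,q,(proj('top',W(PP,[*q,z]))[0]-[130,200])*4)
"
```

```text
t 4.45 panel xyz [ 4.8 80.4 85.3] rot [-180.     0.   105.6] F panel [ 0.5  0.4 -0.2] w 0.3 ff 0.0
[ 21.4   8.7 103.5   0.   67.8   5.8]
screw+x panel [86.7 51.1] 235.1997494693529 res [-0.9 -0.3 -1.2  0.5]
ring+x panel [39.1 50.3] 203.09289154601345 res [-0.8 -0.2 -1.2  0.4]
ring-x panel [-25.7  64.5] 184.14885100735222 res [-3.1 -0.8 -4.4  1.2]
ball panel [-30.3  77.4] 99.16517150911864 res [-1.1 -0.3 -1.5  0.4]
85 [-31.5 118.3] [104.3 427.2]
95 [-19.5 106.9] [114.1 391.9]
105 [-7.5 95.4] [124.2 355.7]
115 [ 4.5 84. ] [134.5 318.6]
125 [16.5 72.5] [145.1 280.5]
```

Taking the tip to be at the reported x and y (4.8, 80.4), the scene ray puts it at z ≈ 115–125, while the reported z is 85. The shut fingers also crossed above the ball without contact. So the fingertips really sit about 30–35 mm above the reported TCP. I'll go back, come down lower and push.

{"api": "play_rows", "payload": {"deltas": [{"linear": [0,-0.12,0],"twist": [0,0,0],"grip": -1},{"linear": [0,-0.28,0],"twist": [0,0,0],"grip": -1},{"linear": [0,-0.42,0],"twist": [0,0,0],"grip": -1},{"linear": [0,-0.46,0],"twist": [0,0,0],"grip": -1},{"linear": [0,-0.46,0.08],"twist": [0,0,0],"grip": -1},{"linear": [0,-0.46,0.16],"twist": [0,0,0],"grip": -1},{"linear": [0,-0.46,0.18],"twist": [0,0,0],"grip": -1},{"linear": [0,-0.46,0.18],"twist": [0,0,0],"grip": -1}]}}

```text
clock: 5.25
eef_pos: [394.4, 248.8, 49.1]
tool_rot: [-179.9, 0.0, 105.6]
force: [0.0, 0.4, 0.4]
width: 0.006
finger_force: 0.0
```

```bash
cat >> h.py <<'E'
import cv2
def tips(base,pxy,ref='scene'):
    """lowest point of the newly dark silhouette in the scene view; px and its z at panel xy pxy"""
    im=viewer.read_camera('scene')[:,:,::-1]; b=cv2.imread(base)
    d=(cv2.GaussianBlur(b,(3,3),0).astype(int).mean(2)-cv2.GaussianBlur(im,(3,3),0).astype(int).mean(2))>18
    return im,d
E
python3 -c "
from h import *
st()
im,d=tips('pics/scene0.png',None)
e=sensors.get_state()['eef_pos']
for dz in (0,20,30,40,70): print(dz,proj('scene',e+[0,0,dz])[0].round())
c=proj('scene',e+[0,0,30])[0].astype(int)
sub=d[c[1]-40:c[1]+40:2,c[0]-30:c[0]+30]
print(c)
for i,r in enumerate(sub): print(c[1]-40+2*i,''.join('#' if v else '.' for v in r))
"
```

```text
t 5.25 panel xyz [-86.9  80.3  49.1] rot [-179.9    0.   105.6] F panel [0.1 0.4 0.4] w 0.5 ff 0.0
0 [407. 197.]
20 [408. 189.]
30 [408. 185.]
40 [409. 181.]
70 [410. 169.]
[408 185]
145 .........########################################....#######
147 ..........#########################################...######
149 ..........###########...####################################
151 ...........#########.#######################################
153 .............#######.#######################################
155 ................############################################
157 .....................###########....########################
159 ......................##########.....#######################
161 ........................############....####################
163 .........................##############......###############
165 .........................#################...###############
167 .........................###################################
169 .........................################...################
171 .........................################...################
173 ...
[... 982 characters left out ...]
..................................................
205 ............................................................
207 ............................................................
209 ............................................................
211 ............................................................
213 ............................................................
215 ............................................................
217 ............................................................
219 ............................................................
221 ............................................................
223 ............................................................
```

{"api": "play_rows", "payload": {"deltas": [{"linear": [0,0,0.06],"twist": [0,0,0],"grip": -1},{"linear": [0,0.04,0.1],"twist": [0,0,0],"grip": -1},{"linear": [0,0.09,0.1],"twist": [0,0,0],"grip": -1},{"linear": [0,0.14,0.1],"twist": [0,0,0],"grip": -1},{"linear": [0,0.18,0.1],"twist": [0,0,0],"grip": -1},{"linear": [0,0.22,0.1],"twist": [0,0,0],"grip": -1},{"linear": [0,0.26,0.1],"twist": [0,0,0],"grip": -1},{"linear": [0,0.3,0.1],"twist": [0,0,0],"grip": -1},{"linear": [0,0.34,0.1],"twist": [0,0,0],"grip": -1},{"linear": [0,0.38,0.1],"twist": [0,0,0],"grip": -1},{"linear": [0,0.42,0.1],"twist": [0,0,0],"grip": -1},{"linear": [0,0.44,0.1],"twist": [0,0,0],"grip": -1},{"linear": [0,0.44,0.1],"twist": [0,0,0],"grip": -1}]}}

```text
clock: 6.6
eef_pos: [478.9, 272.5, 28.9]
tool_rot: [-179.9, 0.0, 105.6]
force: [-1.7, -0.7, 0.4]
width: 0.011
finger_force: 0.8
```

```bash
cat >> h.py <<'E'
def dark(im,thr=45):
    return cv2.GaussianBlur(im,(3,3),0).max(2)<thr
def ascii(m,c,rx=30,ry=30):
    c=np.array(c).astype(int); print(c)
    for y in range(c[1]-ry,c[1]+ry,2): print(y,''.join('#' if v else '.' for v in m[y,c[0]-rx:c[0]+rx]))
E
python3 -c "
from h import *
st()
t=viewer.read_camera('top')[:,:,::-1]; b=cv2.imread('pics/top0.png')
print('start ball top',proj('top',W(PP,[-33.6,80,97.4])),'end',proj('top',W(PP,[33.6,80,97.4])),'end scene',proj('scene',W(PP,[33.6,80,97.4])))
s=viewer.read_camera('scene')[:,:,::-1]; ascii(dark(s),proj('scene',W(PP,[33.6,80,97.4]))[0],40,30)
cv2.imwrite('pics/s2.png',s)
"
```

```text
t 6.6 panel xyz [ 0.9 80.3 28.9] rot [-179.9    0.   105.6] F panel [-1.8 -0.2  0.4] w 0.9 ff 0.7638176344335079
start ball top [[176.59584603 301.71771483]] end [[165.36871153 260.92048107]] end scene [[445.76108558 204.24058639]]
[445 204]
174 ..........######................####.......................####.................
176 ..........########.................####.........................................
178 ...........######.....................####........###...........................
180 ..............###.....##.................####...................................
182 ......................#####.................##..................................
184 ......................########.............................................#####
186 .......................#######.........##...###.......................##########
188 ........................######...........########...............###############.
190 ........................#####...................####.....###################....
192 ........................#######...###...........##########################......
194 ....
[... 991 characters left out ...]
....................
218 ................................................................................
220 ................................................................................
222 ................................................................................
224 ................................................................................
226 ................................................................................
228 ................................................................................
230 ................................................................................
232 ................................................................................
```

{"api": "play_rows", "payload": {"deltas": [{"linear": [0,0.01,0],"twist": [0,0,0],"grip": -1},{"linear": [0,0.015,0],"twist": [0,0,0],"grip": -1},{"linear": [0,0.015,0],"twist": [0,0,0],"grip": -1}]}}

```text
clock: 7.0
eef_pos: [479.6, 272.7, 28.7]
tool_rot: [-179.7, 0.0, 105.7]
force: [-7.4, -2.7, 3.3]
width: 0.009
finger_force: 4.2
```

{"api": "play_rows", "payload": {"deltas": [{"linear": [0,0.01,0],"twist": [0,0,0],"grip": -1},{"linear": [0,0.01,0],"twist": [0,0,0],"grip": -1}]}}

```text
clock: 7.2
eef_pos: [480.0, 272.8, 28.4]
tool_rot: [-179.5, 0.0, 105.7]
force: [-12.6, -4.8, 6.2]
width: 0.007
finger_force: 7.2
```

{"api": "play_rows", "payload": {"deltas": [{"linear": [0,0.01,0],"twist": [0,0,0],"grip": -1},{"linear": [0,0.01,0],"twist": [0,0,0],"grip": -1}]}}

```text
clock: 7.4
eef_pos: [480.3, 272.9, 28.1]
tool_rot: [-179.3, 0.0, 105.7]
force: [-18.0, -5.9, 10.5]
width: 0.006
finger_force: 10.3
```

The force rose steadily, so the lever is at its stop. I'll back off, rise, open and go above the relay.

{"api": "play_rows", "payload": {"deltas": [{"linear": [0,-0.08,0],"twist": [0,0,0],"grip": -1},{"linear": [0,-0.2,0],"twist": [0,0,0],"grip": -1},{"linear": [0,-0.26,-0.12],"twist": [0,0,0],"grip": -1},{"linear": [-0.02,-0.26,-0.3],"twist": [0,0,0],"grip": -1},{"linear": [-0.16,-0.2,-0.43],"twist": [0,0,0],"grip": -1},{"linear": [-0.34,-0.14,-0.45],"twist": [0,0,0],"grip": 0},{"linear": [-0.52,-0.07,-0.45],"twist": [0,0,0],"grip": 1},{"linear": [-0.63,-0.04,-0.45],"twist": [0,0,0],"grip": 1},{"linear": [-0.65,-0.04,-0.45],"twist": [0,0,0],"grip": 1},{"linear": [-0.65,-0.04,-0.45],"twist": [0,0,0],"grip": 1}]}}

```text
clock: 8.4
eef_pos: [513.6, 146.8, 119.6]
tool_rot: [180.0, -0.0, 105.6]
force: [-0.2, -0.9, -0.4]
width: 0.375
finger_force: 0.0
```

```bash
python3 -c "
from h import *
st()
s=viewer.read_camera('scene')[:,:,::-1]; t=viewer.read_camera('top')[:,:,::-1]
cv2.imwrite('pics/s3.png',s);cv2.imwrite('pics/t3.png',t)
print('ball end top',proj('top',W(PP,[33.6,80,97.4])),'scene',proj('scene',W(PP,[33.6,80,97.4])))
ascii(dark(s),proj('scene',W(PP,[33.6,80,97.4]))[0],24,20)
ascii(dark(t),proj('top',W(PP,[33.6,80,97.4]))[0],24,20)
print('tcp proj',[ (dz,proj('scene',sensors.get_state()['eef_pos']+[0,0,dz])[0].round()) for dz in (0,35)])
"
```

```text
t 8.4 panel xyz [  0.3 -50.1 119.6] rot [180.   -0.  105.6] F panel [-0.4 -0.8 -0.4] w 32.6 ff 0.0
ball end top [[165.36871153 260.92048107]] scene [[445.76108558 204.24058639]]
[445 204]
184 ................................................
186 ................................................
188 ................................................
190 ................................................
192 ................................................
194 ................................................
196 ................................................
198 ................................................
200 .......................###......................
202 .....................######.....................
204 ....................###########.................
206 .....................##########.................
208 ......................########..................
210 ................................................
212 ................................................
214 ................................................
216 ................................................
218 .......
[... 580 characters left out ...]
.
256 ................................................
258 ................................................
260 ................................................
262 ................................................
264 ................................................
266 ................................................
268 ................................................
270 ................................................
272 ................................................
274 ................................................
276 ................................................
278 ................................................
tcp proj [(0, array([384., 206.])), (35, array([385., 190.]))]
```

The ball is now at scene (446,205), against a predicted (445.8,204.2) for fully over, so the lever is thrown. Next I open and descend around the relay, checking the fingertip height on the way.

{"api": "play_rows", "payload": {"deltas": [{"linear": [0,0,0.05],"twist": [0,0,0],"grip": 1},{"linear": [0,0,0.05],"twist": [0,0,0],"grip": 1},{"linear": [0,0,0.05],"twist": [0,0,0],"grip": 1},{"linear": [0,0,0.12],"twist": [0,0,0],"grip": 1},{"linear": [0,0,0.22],"twist": [0,0,0],"grip": 1},{"linear": [0,0,0.32],"twist": [0,0,0],"grip": 1},{"linear": [0,0,0.37],"twist": [0,0,0],"grip": 1},{"linear": [0,0,0.37],"twist": [0,0,0],"grip": 1}]}}

```text
clock: 9.3
eef_pos: [511.5, 147.0, 43.2]
tool_rot: [-179.8, -0.0, 105.6]
force: [-1.1, 1.5, 0.3]
width: 0.997
finger_force: 0.0
```

```bash
python3 -c "
from h import *
st()
im,d=tips('pics/scene0.png',None); cv2.imwrite('pics/s4.png',im)
e=sensors.get_state()['eef_pos']; ux=np.array([np.cos(PP[2]),np.sin(PP[2]),0]); uy=np.array([-ux[1],ux[0],0])
for dz in (0,20,30,40): print(dz,[proj('scene',e+a*ux+b*uy+[0,0,dz])[0].round(1) for a,b in ((43,-9.5),(58,-9.5),(58,9.5))])
ascii(d,proj('scene',e+50*ux+[0,0,30])[0],30,26)
"
```

```text
t 9.3 panel xyz [ -1.8 -49.4  43.2] rot [-179.8   -0.   105.6] F panel [-0.7  1.7  0.3] w 86.7 ff 0.0
0 [array([390.2, 249.6]), array([394.8, 253.6]), array([402.7, 250.5])]
20 [array([390.8, 241.4]), array([395.5, 245.4]), array([403.5, 242.3])]
30 [array([391.2, 237.2]), array([395.8, 241.2]), array([403.9, 238.1])]
40 [array([391.5, 233. ]), array([396.2, 236.9]), array([404.3, 233.8])]
[397 237]
211 #######...........##########################################
213 ####................###################################.....
215 .......................##########################...........
217 .........................###################................
219 ..........................##############....................
221 ..........................#############.....................
223 ..........................#######.#####.....................
225 ..........................####.#######......................
227 ..........................###..#######......................
229 ..........................###....#####......................
231 ..........................###..............
[... 292 characters left out ...]
..................................................
243 ............................................................
245 ............................................................
247 ............................................................
249 ............................................................
251 ............................................................
253 ............................................................
255 ............................................................
257 ............................................................
259 ............................................................
261 ............................................................
```

{"api": "play_rows", "payload": {"deltas": [{"linear": [0,0.005,0.04],"twist": [0,0,0],"grip": 1},{"linear": [0,0.005,0.075],"twist": [0,0,0],"grip": 0.5},{"linear": [0,0.005,0.075],"twist": [0,0,0],"grip": 0},{"linear": [0,0.005,0.075],"twist": [0,0,0],"grip": -0.4},{"linear": [0,0.005,0.075],"twist": [0,0,0],"grip": -1},{"linear": [0,0.005,0.075],"twist": [0,0,0],"grip": -1},{"linear": [0,0.005,0.075],"twist": [0,0,0],"grip": -1},{"linear": [0,0.005,0.075],"twist": [0,0,0],"grip": -1}], "force": 45}}

```text
clock: 10.15
eef_pos: [513.9, 147.3, 30.6]
tool_rot: [-179.9, 0.0, 105.6]
force: [-12.0, -4.1, 11.3]
width: 0.446
finger_force: 6.5
```

```bash
python3 -c "
from h import *
st(); print(sensors.get_state()['wrist_torque'])"
```

```text
t 10.15 panel xyz [  0.6 -49.7  30.6] rot [-179.9    0.   105.6] F panel [-12.6  -0.7  11.3] w 38.8 ff 6.537667661905289
[-0.75684757  2.27332034  0.00418174]
```

{"api": "play_rows", "payload": {"deltas": [{"linear": [0,0,-0.01],"twist": [0,0,0],"grip": -1},{"linear": [0,0,-0.01],"twist": [0,0,0],"grip": -1},{"linear": [0,0,-0.01],"twist": [0,0,0],"grip": -1}]}}

```text
clock: 10.45
eef_pos: [513.0, 147.3, 30.9]
tool_rot: [-179.9, -0.0, 105.6]
force: [1.1, 0.9, -12.3]
width: 0.437
finger_force: 45.0
```

```bash
python3 -c "
from h import *
st(); print(sensors.get_state()['wrist_torque'])
im,d=tips('pics/scene0.png',None); cv2.imwrite('pics/s5.png',im); t=viewer.read_camera('top')[:,:,::-1]
cv2.imwrite('pics/v5.png',np.hstack([cv2.resize(im[150:270,340:440],(400,480),interpolation=cv2.INTER_CUBIC),cv2.resize(t[200:320,200:300],(400,480),interpolation=cv2.INTER_CUBIC)]))"
```

```text
t 10.45 panel xyz [ -0.2 -49.5  30.9] rot [-179.9   -0.   105.6] F panel [  1.4   0.6 -12.3] w 38.0 ff 44.98386786784977
[ 0.04470088 -0.4660877   0.00801835]
```

View pics/v5.png

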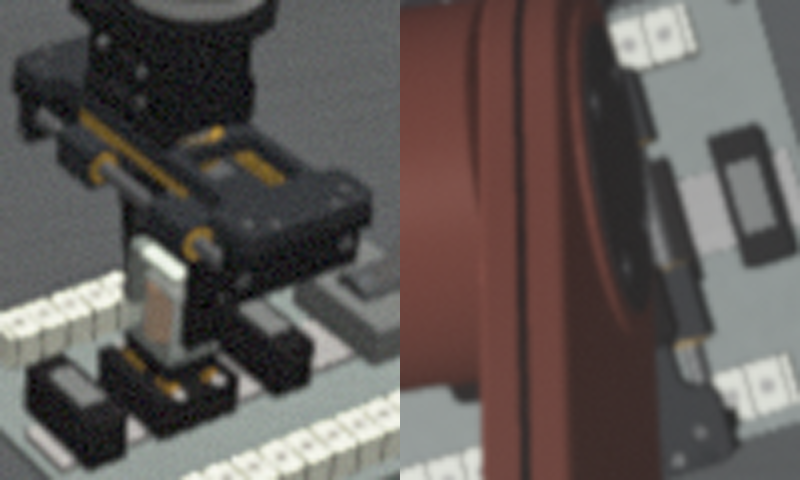

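The view shows the finger pads on the relay's ±x faces, with the finger at (205,280) and the cover's label at (160,255). The relay is still seated, the opening is 38.0 mm and the grip 45 N. The arm is pulling up about 12 N, so I'll relax that and start with a small test lean.

{"api": "play_rows", "payload": {"deltas": [{"linear": [0,0,0.008],"twist": [0,0,0],"grip": -1},{"linear": [0,0.001,0.007],"twist": [0.004,0,0],"grip": -1},{"linear": [0,0.002,0.005],"twist": [0.008,0,0],"grip": -1},{"linear": [0,0.0025,0.003],"twist": [0.0111,0,0],"grip": -1},{"linear": [0,0.0025,0.003],"twist": [0.0111,0,0],"grip": -1}]}}

```text
clock: 11.05
eef_pos: [513.0, 147.2, 31.8]
tool_rot: [-175.6, -0.0, 105.7]
force: [-8.3, -2.7, -0.7]
width: 0.435
finger_force: 45.0
```

```bash
python3 -c "
from h import *
st(); print(sensors.get_state()['wrist_torque'])"
```

```text
t 11.05 panel xyz [ -0.3 -49.6  31.8] rot [-175.6   -0.   105.7] F panel [-8.7 -0.3 -0.7] w 37.8 ff 44.985877834260464
[-0.46744672  1.34061122 -0.03511316]
```

The lateral reaction shows that the commanded TCP physically lies about at the pin tips, so the arm rotates about that point. I'll write a small planner in terms of the rise of the left and right pin pairs.

```bash
cat >> h.py <<'E'
Z0=30.7
def pose(L,R,x): return np.array([x,Z0+(L+R)/2,np.degrees(np.arcsin((L-R)/30))])
def rows(c0,tg):
    """c0, tg: (x,z,theta) commanded in panel plane -> tool-scaled y,z,twist-x"""
    s,c=np.sin(np.radians(c0[2])),np.cos(np.radians(c0[2]))
    for t in tg:
        dx,dz=t[0]-c0[0],t[1]-c0[1]
        print("y %.4f z %.4f tw %.4f"%((c*dx-s*dz)/200,(-s*dx-c*dz)/200,(t[2]-c0[2])/360),"  pose",np.round(t,2))
def lin(a,b,n): return [pose(*(np.array(a)+(np.array(b)-a)*k/n)) for k in range(1,n+1)]
E
python3 -c "
from h import *
rows((.3,32.0,4.0),lin((2.3,.2,-.3),(5.4,.7,-.8),4))
print(); c=pose(5.4,.7,-.8); rows(c,lin((5.4,.7,-.8),(4.9,8.5,.4),9))"
```

```text
y -0.0038 z -0.0017 tw 0.0035   pose [-0.42 32.4   5.26]
y -0.0045 z -0.0039 tw 0.0070   pose [-0.55 32.85  6.51]
y -0.0053 z -0.0061 tw 0.0104   pose [-0.68 33.3   7.76]
y -0.0061 z -0.0083 tw 0.0139   pose [-0.8  33.75  9.01]

y 0.0003 z -0.0021 tw -0.0049   pose [-0.67 34.16  7.23]
y 0.0007 z -0.0042 tw -0.0099   pose [-0.53 34.56  5.46]
y 0.0010 z -0.0063 tw -0.0148   pose [-0.4  34.97  3.69]
y 0.0014 z -0.0084 tw -0.0197   pose [-0.27 35.37  1.93]
y 0.0017 z -0.0105 tw -0.0246   pose [-0.13 35.78  0.17]
y 0.0020 z -0.0126 tw -0.0295   pose [ 0.   36.18 -1.59]
y 0.0024 z -0.0148 tw -0.0344   pose [ 0.13 36.59 -3.35]
y 0.0027 z -0.0169 tw -0.0393   pose [ 0.27 36.99 -5.12]
y 0.0031 z -0.0190 tw -0.0442   pose [ 0.4  37.4  -6.89]
```

{"api": "play_rows", "payload": {"deltas": [{"linear": [0,-0.0038,-0.0017],"twist": [0.0035,0,0],"grip": -1},{"linear": [0,-0.0045,-0.0039],"twist": [0.007,0,0],"grip": -1},{"linear": [0,-0.0053,-0.0061],"twist": [0.0104,0,0],"grip": -1},{"linear": [0,-0.0061,-0.0083],"twist": [0.0139,0,0],"grip": -1},{"linear": [0,-0.0061,-0.0083],"twist": [0.0139,0,0],"grip": -1}]}}

```text
clock: 11.55
eef_pos: [512.5, 147.1, 33.5]
tool_rot: [-170.7, -0.0, 105.6]
force: [-7.2, -1.6, -3.0]
width: 0.435
finger_force: 45.0
```

```bash
python3 -c "
from h import *
st(); print(sensors.get_state()['wrist_torque'])"
```

```text
t 11.55 panel xyz [ -0.7 -49.6  33.5] rot [-170.7   -0.   105.6] F panel [-7.4  0.4 -3. ] w 37.8 ff 44.98581022024155
[-0.27059745  0.84832049 -0.03032465]
```

{"api": "play_rows", "payload": {"deltas": [{"linear": [0,0.0003,-0.0021],"twist": [-0.0049,0,0],"grip": -1},{"linear": [0,0.0007,-0.0042],"twist": [-0.0099,0,0],"grip": -1},{"linear": [0,0.001,-0.0063],"twist": [-0.0148,0,0],"grip": -1},{"linear": [0,0.0014,-0.0084],"twist": [-0.0197,0,0],"grip": -1},{"linear": [0,0.0017,-0.0105],"twist": [-0.0246,0,0],"grip": -1},{"linear": [0,0.0017,-0.0105],"twist": [-0.0246,0,0],"grip": -1}]}}

```text
clock: 12.15
eef_pos: [513.1, 147.3, 35.2]
tool_rot: [-179.7, -0.0, 105.6]
force: [-3.1, -1.6, -10.4]
width: 0.431
finger_force: 45.0
```

```bash
python3 -c "
from h import *
st(); print(sensors.get_state()['wrist_torque'])
rows(pose(5.12,5.03,-.13),lin((5.12,5.03,-.13),(4.9,8.5,.4),4))"
```

```text
t 12.15 panel xyz [ -0.1 -49.5  35.2] rot [-179.7   -0.   105.6] F panel [ -3.4  -0.7 -10.4] w 37.5 ff 44.99211667338386
[-0.27666777  0.54224826  0.03090203]
y 0.0007 z -0.0020 tw -0.0049   pose [ 0.   36.18 -1.59]
y 0.0013 z -0.0041 tw -0.0098   pose [ 0.14 36.59 -3.35]
y 0.0020 z -0.0061 tw -0.0147   pose [ 0.27 36.99 -5.12]
y 0.0026 z -0.0081 tw -0.0196   pose [ 0.4  37.4  -6.89]
```

```bash
python3 -c "
from h import *
rows(pose(5.12,5.03,-.13),lin((4.5,5,-.13),(4.0,8.2,.4),4))"
```

```text
y 0.0007 z -0.0001 tw -0.0080   pose [ 0.   35.79 -2.72]
y 0.0013 z -0.0018 tw -0.0130   pose [ 0.14 36.12 -4.49]
y 0.0020 z -0.0034 tw -0.0179   pose [ 0.27 36.46 -6.27]
y 0.0026 z -0.0051 tw -0.0228   pose [ 0.4  36.8  -8.05]
```

{"api": "play_rows", "payload": {"deltas": [{"linear": [0,0.0004,0.001],"twist": [-0.004,0,0],"grip": -1},{"linear": [0,0.0007,-0.0001],"twist": [-0.008,0,0],"grip": -1},{"linear": [0,0.0013,-0.0018],"twist": [-0.013,0,0],"grip": -1},{"linear": [0,0.002,-0.0034],"twist": [-0.0179,0,0],"grip": -1},{"linear": [0,0.0026,-0.0051],"twist": [-0.0228,0,0],"grip": -1},{"linear": [0,0.0026,-0.0051],"twist": [-0.0228,0,0],"grip": -1}]}}

```text
clock: 12.75
eef_pos: [513.8, 147.4, 36.2]
tool_rot: [172.0, -0.0, 105.6]
force: [-2.4, -1.4, -11.4]
width: 0.436
finger_force: 45.0
```

```bash
python3 -c "
from h import *
st(); print(sensors.get_state()['wrist_torque'])
c=pose(4.0,8.2,.4);rows(c,lin((4,8.2,.4),(8.9,7.5,-.3),6))"
```

```text
t 12.75 panel xyz [  0.6 -49.6  36.2] rot [172.   -0.  105.6] F panel [ -2.7  -0.7 -11.4] w 37.9 ff 44.99151837313548
[-0.40212883  0.8592327  -0.00600757]
y -0.0003 z -0.0018 tw 0.0050   pose [ 0.28 37.15 -6.25]
y -0.0007 z -0.0036 tw 0.0100   pose [ 0.17 37.5  -4.46]
y -0.0010 z -0.0054 tw 0.0149   pose [ 0.05 37.85 -2.67]
y -0.0013 z -0.0073 tw 0.0199   pose [-0.07 38.2  -0.89]
y -0.0017 z -0.0091 tw 0.0248   pose [-0.18 38.55  0.89]
y -0.0020 z -0.0109 tw 0.0298   pose [-0.3  38.9   2.67]
```

```bash
python3 -c "
from h import *
c=pose(4.0,8.2,.4);rows(c,[pose(3.2,7.4,.4)]+lin((3.2,7.4,.4),(7.0,6.6,-.2),5))"
```

```text
y -0.0006 z 0.0040 tw -0.0000   pose [ 0.4  36.   -8.05]
y -0.0009 z 0.0024 tw 0.0049   pose [ 0.28 36.3  -6.28]
y -0.0013 z 0.0008 tw 0.0098   pose [ 0.16 36.6  -4.51]
y -0.0017 z -0.0007 tw 0.0147   pose [ 0.04 36.9  -2.75]
y -0.0021 z -0.0023 tw 0.0196   pose [-0.08 37.2  -0.99]
y -0.0025 z -0.0039 tw 0.0245   pose [-0.2  37.5   0.76]
```

{"api": "play_rows", "payload": {"deltas": [{"linear": [0,-0.0006,0.004],"twist": [0,0,0],"grip": -1},{"linear": [0,-0.0006,0.004],"twist": [0,0,0],"grip": -1}]}}

```text
clock: 12.95
eef_pos: [513.9, 147.4, 36.0]
tool_rot: [172.1, -0.0, 105.6]
force: [-8.2, -4.3, -1.5]
width: 0.438
finger_force: 45.0
```

```bash
python3 -c "
from h import *
st(); c=pose(3.2,7.4,.4);rows(c,lin((3.2,7.4,.4),(7.0,6.6,-.2),5))"
```

```text
t 12.95 panel xyz [  0.7 -49.7  36. ] rot [172.1  -0.  105.6] F panel [-9.1 -1.9 -1.5] w 38.1 ff 45.00527398777194
y -0.0004 z -0.0016 tw 0.0049   pose [ 0.28 36.3  -6.28]
y -0.0008 z -0.0031 tw 0.0098   pose [ 0.16 36.6  -4.51]
y -0.0012 z -0.0047 tw 0.0147   pose [ 0.04 36.9  -2.75]
y -0.0015 z -0.0063 tw 0.0196   pose [-0.08 37.2  -0.99]
y -0.0019 z -0.0078 tw 0.0245   pose [-0.2  37.5   0.76]
```

```bash
python3 -c "
from h import *
c=pose(3.2,7.4,.4);rows(c,lin((3.2,7.4,.6),(8.6,6.8,.2),7))"
```

```text
y 0.0009 z -0.0016 tw 0.0046   pose [ 0.54 36.34 -6.4 ]
y 0.0009 z -0.0033 tw 0.0092   pose [ 0.49 36.69 -4.75]
y 0.0009 z -0.0051 tw 0.0137   pose [ 0.43 37.03 -3.11]
y 0.0008 z -0.0068 tw 0.0183   pose [ 0.37 37.37 -1.47]
y 0.0008 z -0.0085 tw 0.0228   pose [ 0.31 37.71  0.16]
y 0.0007 z -0.0103 tw 0.0274   pose [ 0.26 38.06  1.8 ]
y 0.0007 z -0.0120 tw 0.0319   pose [ 0.2  38.4   3.44]
```

{"api": "play_rows", "payload": {"deltas": [{"linear": [0,0.0005,-0.0016],"twist": [0.0046,0,0],"grip": -1},{"linear": [0,0.0005,-0.0033],"twist": [0.0092,0,0],"grip": -1},{"linear": [0,0.0004,-0.0051],"twist": [0.0137,0,0],"grip": -1},{"linear": [0,0.0003,-0.0068],"twist": [0.0183,0,0],"grip": -1},{"linear": [0,0.0002,-0.0085],"twist": [0.0228,0,0],"grip": -1},{"linear": [0,0.0001,-0.0103],"twist": [0.0274,0,0],"grip": -1},{"linear": [0,0,-0.012],"twist": [0.0319,0,0],"grip": -1},{"linear": [0,0,-0.012],"twist": [0.0319,0,0],"grip": -1}]}}

```text
clock: 13.75
eef_pos: [514.7, 147.6, 38.7]
tool_rot: [-176.4, -0.0, 105.6]
force: [-7.3, -1.7, -0.9]
width: 0.435
finger_force: 45.0
```

```bash
python3 -c "
from h import *
st(); c=pose(8.6,6.8,.06);print(c);rows(c,lin((8.2,6.8,.1),(7.6,9.6,.3),4))"
```

```text
t 13.75 panel xyz [  1.5 -49.7  38.7] rot [-176.4   -0.   105.6] F panel [-7.5  0.3 -0.9] w 37.8 ff 44.99714923440479
[ 0.06       38.4         3.43981277]
y 0.0004 z -0.0004 tw -0.0066   pose [ 0.15 38.48  1.05]
y 0.0006 z -0.0018 tw -0.0111   pose [ 0.2  38.75 -0.57]
y 0.0008 z -0.0032 tw -0.0157   pose [ 0.25 39.02 -2.2 ]
y 0.0009 z -0.0046 tw -0.0202   pose [ 0.3  39.3  -3.82]
```

```bash
python3 -c "
from h import *
c=pose(8.6,6.8,.06);t=lin((8.6,6.8,-.6),(8.1,9.2,-.6),5);rows(c,t)
rows(c,lin((8.0,9.2,-.9),(9.7,8.7,-1.2),4)); rows(c,lin((9.6,8.7,-.9),(9.3,10.8,-.6),4))"
```

```text
y -0.0034 z -0.0008 tw -0.0031   pose [-0.6  38.59  2.33]
y -0.0034 z -0.0017 tw -0.0062   pose [-0.6  38.78  1.22]
y -0.0035 z -0.0026 tw -0.0092   pose [-0.6  38.97  0.11]
y -0.0035 z -0.0036 tw -0.0123   pose [-0.6  39.16 -0.99]
y -0.0036 z -0.0045 tw -0.0154   pose [-0.6  39.35 -2.1 ]
y -0.0055 z -0.0049 tw -0.0130   pose [-0.98 39.45 -1.24]
y -0.0059 z -0.0057 tw -0.0101   pose [-1.05 39.6  -0.19]
y -0.0063 z -0.0064 tw -0.0072   pose [-1.12 39.75  0.86]
y -0.0067 z -0.0071 tw -0.0042   pose [-1.2  39.9   1.91]
y -0.0049 z -0.0081 tw -0.0080   pose [-0.82 40.08  0.57]
y -0.0046 z -0.0092 tw -0.0111   pose [-0.75 40.3  -0.57]
y -0.0043 z -0.0104 tw -0.0143   pose [-0.68 40.52 -1.72]
y -0.0040 z -0.0115 tw -0.0175   pose [-0.6  40.75 -2.87]
```

{"api": "play_rows", "payload": {"deltas": [{"linear": [0,-0.002,-0.0008],"twist": [-0.0031,0,0],"grip": -1},{"linear": [0,-0.0034,-0.0017],"twist": [-0.0062,0,0],"grip": -1},{"linear": [0,-0.0035,-0.0026],"twist": [-0.0092,0,0],"grip": -1},{"linear": [0,-0.0035,-0.0036],"twist": [-0.0123,0,0],"grip": -1},{"linear": [0,-0.0036,-0.0045],"twist": [-0.0154,0,0],"grip": -1},{"linear": [0,-0.0036,-0.0045],"twist": [-0.0154,0,0],"grip": -1}]}}

```text
clock: 14.35
eef_pos: [514.7, 147.5, 40.2]
tool_rot: [177.7, 0.0, 105.6]
force: [-0.2, -0.4, -1.5]
width: 0.434
finger_force: 45.0
```

```bash
python3 -c "
from h import *
st(); c=pose(8.1,9.2,-.6); rows(c,lin((8.0,9.2,-.9),(9.7,8.7,-1.2),4))"
```

```text
t 14.35 panel xyz [  1.5 -49.8  40.2] rot [177.7   0.  105.6] F panel [-0.3 -0.3 -1.5] w 37.7 ff 44.98499323613942
y -0.0019 z -0.0006 tw 0.0024   pose [-0.98 39.45 -1.24]
y -0.0022 z -0.0013 tw 0.0053   pose [-1.05 39.6  -0.19]
y -0.0025 z -0.0021 tw 0.0082   pose [-1.12 39.75  0.86]
y -0.0029 z -0.0029 tw 0.0111   pose [-1.2  39.9   1.91]
```

{"api": "play_rows", "payload": {"deltas": [{"linear": [0,-0.0019,-0.0006],"twist": [0.0024,0,0],"grip": -1},{"linear": [0,-0.0022,-0.0013],"twist": [0.0053,0,0],"grip": -1},{"linear": [0,-0.0025,-0.0021],"twist": [0.0082,0,0],"grip": -1},{"linear": [0,-0.0029,-0.0029],"twist": [0.0111,0,0],"grip": -1},{"linear": [0,-0.0029,-0.0029],"twist": [0.0111,0,0],"grip": -1}]}}

```text
clock: 14.85
eef_pos: [514.3, 147.3, 40.0]
tool_rot: [-178.1, 0.0, 105.6]
force: [0.4, 1.0, 0.5]
width: 0.435
finger_force: 45.0
```

```bash
python3 -c "
from h import *
st(); c=pose(9.7,8.7,-1.2); rows(c,lin((9.7,8.7,-1.2),(9.5,10.7,.8),4))"
```

```text
t 14.85 panel xyz [  1.1 -49.8  40. ] rot [-178.1    0.   105.6] F panel [0.7 0.8 0.5] w 37.8 ff 44.983987491577864
y 0.0025 z -0.0012 tw -0.0029   pose [-0.7  40.12  0.86]
y 0.0049 z -0.0024 tw -0.0058   pose [-0.2  40.35 -0.19]
y 0.0074 z -0.0036 tw -0.0088   pose [ 0.3  40.58 -1.24]
y 0.0098 z -0.0048 tw -0.0117   pose [ 0.8  40.8  -2.29]
```

{"api": "play_rows", "payload": {"deltas": [{"linear": [0,0.0025,-0.0012],"twist": [-0.0029,0,0],"grip": -1},{"linear": [0,0.0049,-0.0024],"twist": [-0.0058,0,0],"grip": -1},{"linear": [0,0.0074,-0.0036],"twist": [-0.0088,0,0],"grip": -1},{"linear": [0,0.0098,-0.0048],"twist": [-0.0117,0,0],"grip": -1},{"linear": [0,0.0098,-0.0048],"twist": [-0.0117,0,0],"grip": -1}]}}

```text
clock: 15.35
eef_pos: [514.5, 147.6, 40.5]
tool_rot: [177.6, -0.0, 105.6]
force: [0.3, -0.4, -1.7]
width: 0.434
finger_force: 45.0
```

```bash
python3 -c "
from h import *
st(); c=pose(9.5,10.7,.8); rows(c,lin((9.5,10.7,.8),(11.7,10.5,-.8),5))"
```

```text
t 15.35 panel xyz [  1.3 -49.6  40.5] rot [177.6  -0.  105.6] F panel [ 0.2 -0.5 -1.7] w 37.7 ff 44.98505188152194
y -0.0016 z -0.0011 tw 0.0025   pose [ 0.48 41.   -1.38]
y -0.0031 z -0.0021 tw 0.0051   pose [ 0.16 41.2  -0.46]
y -0.0047 z -0.0032 tw 0.0076   pose [-0.16 41.4   0.46]
y -0.0062 z -0.0043 tw 0.0102   pose [-0.48 41.6   1.38]
y -0.0078 z -0.0053 tw 0.0127   pose [-0.8  41.8   2.29]
```

{"api": "play_rows", "payload": {"deltas": [{"linear": [0,-0.0016,-0.0011],"twist": [0.0025,0,0],"grip": -1},{"linear": [0,-0.0031,-0.0021],"twist": [0.0051,0,0],"grip": -1},{"linear": [0,-0.0047,-0.0032],"twist": [0.0076,0,0],"grip": -1},{"linear": [0,-0.0062,-0.0043],"twist": [0.0102,0,0],"grip": -1},{"linear": [0,-0.0078,-0.0053],"twist": [0.0127,0,0],"grip": -1},{"linear": [0,-0.0078,-0.0053],"twist": [0.0127,0,0],"grip": -1}]}}

```text
clock: 15.95
eef_pos: [514.1, 147.4, 41.5]
tool_rot: [-177.7, 0.0, 105.6]
force: [0.5, -0.0, -2.1]
width: 0.434
finger_force: 45.0
```

```bash
python3 -c "
from h import *
st(); c=pose(11.7,10.5,-.8); rows(c,lin((11.7,10.5,-.8),(13,13,0),4))"
```

```text
t 15.95 panel xyz [  0.9 -49.7  41.5] rot [-177.7    0.   105.6] F panel [ 0.5 -0.1 -2.1] w 37.7 ff 44.98494396451861
y 0.0009 z -0.0024 tw -0.0016   pose [-0.6  42.28  1.72]
y 0.0018 z -0.0048 tw -0.0032   pose [-0.4  42.75  1.15]
y 0.0027 z -0.0072 tw -0.0048   pose [-0.2  43.22  0.57]
y 0.0036 z -0.0097 tw -0.0064   pose [ 0.  43.7  0. ]
```

{"api": "play_rows", "payload": {"deltas": [{"linear": [0,0.0009,-0.0024],"twist": [-0.0016,0,0],"grip": -1},{"linear": [0,0.0018,-0.0048],"twist": [-0.0032,0,0],"grip": -1},{"linear": [0,0.0027,-0.0072],"twist": [-0.0048,0,0],"grip": -1},{"linear": [0,0.0036,-0.0097],"twist": [-0.0064,0,0],"grip": -1},{"linear": [0,0.0036,-0.0097],"twist": [-0.0064,0,0],"grip": -1}]}}

```text
clock: 16.45
eef_pos: [514.1, 147.5, 43.7]
tool_rot: [179.9, -0.0, 105.6]
force: [0.2, 0.3, -1.5]
width: 0.434
finger_force: 45.0
```

```bash
python3 -c "
from h import *
st(); print(sensors.get_state()['wrist_torque'])"
```

```text
t 16.45 panel xyz [  0.9 -49.6  43.7] rot [179.9  -0.  105.6] F panel [ 0.3  0.2 -1.5] w 37.7 ff 44.98488360783085
[-0.00222126 -0.14540021 -0.03939725]
```

The relay is free: it is level at z 43.7 and the force is only −1.5 N, about its own weight. I'll lift it and carry it to the tray.

{"api": "play_rows", "payload": {"deltas": [{"linear": [0,0,-0.05],"twist": [0,0,0],"grip": -1},{"linear": [0,0,-0.15],"twist": [0,0,0],"grip": -1},{"linear": [0,0,-0.27],"twist": [0,0,0],"grip": -1},{"linear": [-0.04,-0.01,-0.36],"twist": [0,0,0],"grip": -1},{"linear": [-0.15,-0.05,-0.4],"twist": [0,0,0],"grip": -1},{"linear": [-0.31,-0.1,-0.4],"twist": [0,0,0],"grip": -1},{"linear": [-0.48,-0.16,-0.4],"twist": [0,0,0],"grip": -1},{"linear": [-0.65,-0.21,-0.4],"twist": [0,0,0],"grip": -1},{"linear": [-0.82,-0.26,-0.4],"twist": [0,0,0],"grip": -1},{"linear": [-0.965,-0.314,-0.4],"twist": [0,0,0],"grip": -1}]}}

```text
clock: 17.45
eef_pos: [506.2, -57.1, 124.5]
tool_rot: [179.9, 0.1, 105.6]
force: [1.1, 0.5, -0.7]
width: 0.436
finger_force: 45.0
```

{"api": "play_rows", "payload": {"deltas": [{"linear": [-0.16,-0.05,0],"twist": [0,0,0.003],"grip": -1},{"linear": [-0.33,-0.1,0],"twist": [0,0,0.007],"grip": -1},{"linear": [-0.5,-0.16,0],"twist": [0,0,0.011],"grip": -1},{"linear": [-0.66,-0.21,0],"twist": [0,0,0.015],"grip": -1},{"linear": [-0.81,-0.26,0],"twist": [0,0,0.019],"grip": -1},{"linear": [-0.92,-0.3,0],"twist": [0,0,0.0225],"grip": -1},{"linear": [-0.965,-0.314,0],"twist": [0,0,0.0225],"grip": -1},{"linear": [-0.965,-0.314,0],"twist": [0,0,0.0225],"grip": -1},{"linear": [-0.965,-0.314,0],"twist": [0,0,0.0225],"grip": -1}]}}

```text
clock: 18.35
eef_pos: [497.5, -257.2, 123.4]
tool_rot: [179.9, -0.1, 97.6]
force: [0.4, 0.2, -0.9]
width: 0.432
finger_force: 45.0
```

```bash
python3 -c "
from h import *
st(); e=sensors.get_state()['eef_pos']; print(e)
im=viewer.read_camera('scene')[:,:,::-1]; cv2.imwrite('pics/s6.png',im); cv2.imwrite('pics/t6.png',viewer.read_camera('top')[:,:,::-1])
print(proj('scene',e),proj('scene',e+[0,0,75]))
b=cv2.imread('pics/scene0.png'); d=np.abs(im.astype(int)-b).max(2)>25
ascii(d,proj('scene',e+[0,0,20])[0],30,36)"
```

```text
t 18.35 panel xyz [-124.6 -434.7  123.4] rot [ 1.799e+02 -1.000e-01  9.760e+01] F panel [ 0.4  0.1 -0.9] w 37.6 ff 44.985146645922214
[ 497.48934155 -257.18799157  123.43291268]
[[169.38490404 233.07499765]] [[162.32074789 197.89900294]]
[167 223]
187 ..####################################################......
189 ..########...####...##################################......
191 ..###############...###################################.....
193 ...####################################################.....
195 ....###################################################.....
197 ....###################################################.....
199 .....###################################################....
201 ......##################################################....
203 .......#################################################....
205 ........###########################################.........
207 ........###################################.................
209 .........############################.......................
211 .........############################.......................
213 ...
[... 787 characters left out ...]
...................##........#....................
239 ..............................#.............................
241 ............................................................
243 ............................................................
245 ............................................................
247 ............................................................
249 ............................................................
251 ............................................................
253 ............................................................
255 ............................................................
257 ............................................................
```

{"api": "play_rows", "payload": {"deltas": [{"linear": [0,0,0.06],"twist": [0,0,0],"grip": -1},{"linear": [0,0,0.18],"twist": [0,0,0],"grip": -1},{"linear": [0,0,0.3],"twist": [0,0,0],"grip": -1},{"linear": [0,0,0.42],"twist": [0,0,0],"grip": -1},{"linear": [0,0,0.5],"twist": [0,0,0],"grip": -1},{"linear": [0,0,0.55],"twist": [0,0,0],"grip": -1},{"linear": [0,0,0.57],"twist": [0,0,0],"grip": -1},{"linear": [0,0,0.57],"twist": [0,0,0],"grip": -1},{"linear": [0,0,0.57],"twist": [0,0,0],"grip": -1}]}}

```text
clock: 19.35
eef_pos: [498.2, -258.4, 10.1]
tool_rot: [179.9, 0.0, 97.6]
force: [-0.1, 0.4, -1.5]
width: 0.431
finger_force: 45.0
```

{"api": "play_rows", "payload": {"deltas": [{"linear": [0,0,0.005],"twist": [0,0,0],"grip": -1},{"linear": [0,0,0.01],"twist": [0,0,0],"grip": -1},{"linear": [0,0,0.01],"twist": [0,0,0],"grip": -1}]}}

```text
clock: 19.65
eef_pos: [497.7, -258.2, 7.7]
tool_rot: [179.9, 0.0, 97.5]
force: [0.1, -0.1, -1.1]
width: 0.433
finger_force: 45.0
```

{"api": "play_rows", "payload": {"deltas": [{"linear": [0,0,0.005],"twist": [0,0,0],"grip": -1},{"linear": [0,0,0.008],"twist": [0,0,0],"grip": -1},{"linear": [0,0,0.008],"twist": [0,0,0],"grip": -1}]}}

```text
clock: 19.95
eef_pos: [497.4, -258.0, 5.6]
tool_rot: [179.9, -0.0, 97.5]
force: [-0.0, -0.2, -0.6]
width: 0.433
finger_force: 45.0
```

{"api": "play_rows", "payload": {"deltas": [{"linear": [0,0,0.003],"twist": [0,0,0],"grip": -1},{"linear": [0,0,0.005],"twist": [0,0,0],"grip": -1},{"linear": [0,0,0.005],"twist": [0,0,0],"grip": -1}]}}

```text
clock: 20.25
eef_pos: [497.6, -258.1, 4.7]
tool_rot: [179.9, -0.0, 97.5]
force: [-0.7, -0.4, -0.8]
width: 0.438
finger_force: 45.0
```

{"api": "play_rows", "payload": {"deltas": [{"linear": [0,0,0.003],"twist": [0,0,0],"grip": -1},{"linear": [0,0,0.004],"twist": [0,0,0],"grip": -1},{"linear": [0,0,0.004],"twist": [0,0,0],"grip": -1}]}}

```text
clock: 20.55
eef_pos: [497.6, -258.1, 4.6]
tool_rot: [179.9, -0.0, 97.5]
force: [-2.8, 1.7, 5.1]
width: 0.431
finger_force: 45.0
```

The pins are on the tray floor, with +5 N at z 4.6 as expected. I'll release and rise clear.

{"api": "play_rows", "payload": {"deltas": [{"linear": [0,0,-0.003],"twist": [0,0,0],"grip": -1},{"linear": [0,0,-0.003],"twist": [0,0,0],"grip": -1},{"linear": [0,0,-0.003],"twist": [0,0,0],"grip": 0.1},{"linear": [0,0,-0.003],"twist": [0,0,0],"grip": 0.4},{"linear": [0,0,-0.003],"twist": [0,0,0],"grip": 0.7},{"linear": [0,0,-0.003],"twist": [0,0,0],"grip": 1},{"linear": [0,0,-0.003],"twist": [0,0,0],"grip": 1},{"linear": [0,0,-0.003],"twist": [0,0,0],"grip": 1},{"linear": [0,0,-0.003],"twist": [0,0,0],"grip": 1}], "force": 5}}

```text
clock: 21.45
eef_pos: [497.6, -258.1, 4.5]
tool_rot: [179.9, -0.0, 97.5]
force: [0.5, -0.0, 0.3]
width: 0.961
finger_force: 0.0
```

{"api": "play_rows", "payload": {"deltas": [{"linear": [0,0,-0.03],"twist": [0,0,0],"grip": 1},{"linear": [0,0,-0.1],"twist": [0,0,0],"grip": 1},{"linear": [0,0,-0.22],"twist": [0,0,0],"grip": 1},{"linear": [0,0,-0.38],"twist": [0,0,0],"grip": 1},{"linear": [0,0,-0.55],"twist": [0,0,0],"grip": 1},{"linear": [0,0,-0.7],"twist": [0,0,0],"grip": 1},{"linear": [-0.3,0,-0.8],"twist": [0,0,0],"grip": 1},{"linear": [-0.55,-0.2,-0.8],"twist": [0,0,0],"grip": 1},{"linear": [-0.8,-0.4,-0.8],"twist": [0,0,0],"grip": 1},{"linear": [-1,-0.5,-0.8],"twist": [0,0,0],"grip": 1},{"linear": [-1,-0.5,-0.8],"twist": [0,0,0],"grip": 1}]}}

```text
clock: 22.55
eef_pos: [422.8, -472.7, 166.2]
tool_rot: [179.9, 0.1, 97.4]
force: [0.4, 0.0, 0.3]
width: 1.001
finger_force: 0.0
```

```bash
python3 -c "
from h import *
st()
s=viewer.read_camera('scene')[:,:,::-1];t=viewer.read_camera('top')[:,:,::-1]
cv2.imwrite('pics/s7.png',s);cv2.imwrite('pics/t7.png',t)
a=cv2.resize(s[170:330,120:500],(760,320),interpolation=cv2.INTER_CUBIC);b=cv2.resize(t[190:345,150:545],(760,280),interpolation=cv2.INTER_CUBIC)
cv2.imwrite('pics/fin.png',np.vstack([a,b]))"
```

```text
t 22.55 panel xyz [-254.8 -622.   166.2] rot [1.799e+02 1.000e-01 9.740e+01] F panel [ 0.4 -0.1  0.3] w 87.1 ff 0.0
```

View pics/fin.png

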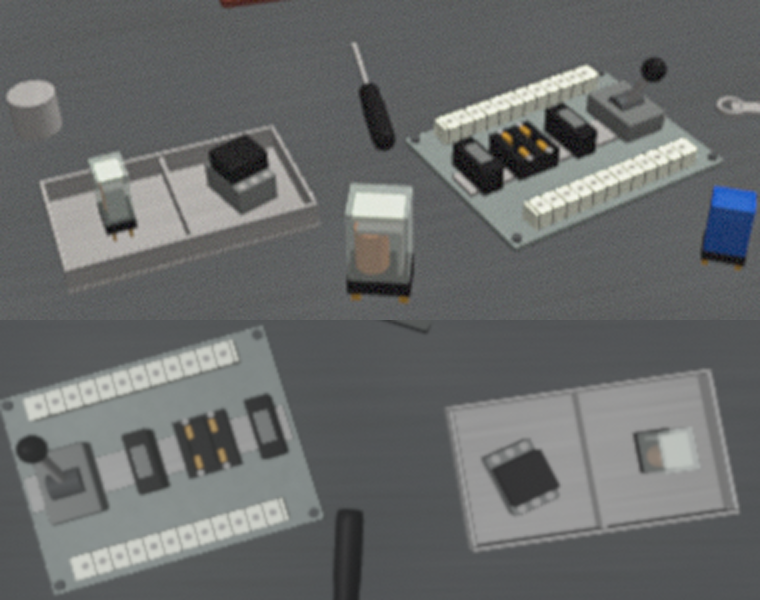

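The final view shows the relay standing upright on its pins in the empty half of the tray at (115,195), and the contactor untouched at (240,170). The socket is empty and seated, and the lever is thrown towards +x, with its ball at (32,448) in the lower half. The gripper is clear of everything.

```bash
python3 -c "
from station import order
print(order.finish_job())"
```

```text
the job is handed in; nothing more can be done
None
```

I threw the isolator fully over, then rocked the relay out of its socket (commanded lean at most 9°) and stood it upright in the empty half of the tray. The contactor is untouched, the gripper is clear of everything, and I handed the job in at about 22.6 s on the robot clock; no verdict was returned.

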